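# Unbolt the paint box drawer and uncover the water cup

## Robot

A 6-joint arm with a two-finger parallel gripper is mounted at the origin on the work surface. World frame = base frame: x ahead of the robot, y to its left, z up, the work surface at z = 0. Lengths are in m, angles in rad, forces in N, time in s.
With the tool pointing down it reaches from about 0.25 to 0.8 m from the base axis. Payload 3.9 kg.
Tool frame: the origin (TCP) lies at the very end of the fingers, on their centre line; the grasp point (between the pads) lies arm.grip_point_offset behind it (arm.grip_point_offset is the distance from the TCP to the grasp point, in m); z points along the fingers, y is the direction in which the jaws open and shut (so a half turn about z gives the same grasp; the last joint's range is limited). The gripper opens to 85 mm and grips with 20 to 120 N. Pads are 22 mm wide; open, the fingers measure 114 mm over their backs; the gripper's body (76 mm by 85 mm) begins 54 mm behind the grasp point. The pads swing forward as they close: fully open they stand 13 mm farther back than shut.
Start: joints at [1.329, 0.26, -0.138, 1.173, 0, 1.571], TCP at [0.126, 0.51, 0.231] pointing down, gripper open.
Joint ranges: [-2.78, 2.78], [-0.83, 1.72], [-1.28, 1.37], [-1.9, 2.12], [-1.57, 1.48], [-3.14, 3.14]. Speed limits (rad/s): [2.57, 2.57, 3.14, 3.14, 3.14, 3.14].

## Interface

Orientations are given as [roll, pitch, yaw] about the fixed x, y, z axes, in that order (R = Rz(yaw) Ry(pitch) Rx(roll)).
In Python, from bench import arm gives the robot as it stands.
- The arm moves only by the tool step_arm, never from a script. Its argument "targets" is a list of rows, each a list of 2 entries, a list of its own where there are three numbers: the shift along the world's x, y, z in mm, then the turn, a rotation vector about the world's x, y, z in rad. In form: [[[x, y, z], [rx, ry, rz]], ...]. A call has 1 to 20 rows; each row shifts and turns the commanded pose from where the row before left it; what a row does not reach is not made up. A row lasts 1/10 s, in which the tool goes at most 50 mm and 8.59 degrees, less where a joint would pass 70% of its speed; a pose out of reach is approached as far as the arm can. A call with a gripper value outside its range is refused whole. "fingers" is the closure, from -1 (fully open) to 1 (shut), so that 0 is half open, set as the call begins (left out, the last holds). The fingers move at their own pace and stop on an object; "grip_force" is the grip in N (left out, the last holds). Time passes only in rows, so rows that do not move let the fingers close. It gives the time, the measured TCP pose, the force and the opening at its end, in the units of the state.
- arm.state(): the state, without advancing time (a new reading comes with each control period).
- arm.camera(name): name is "scene" or "top" or "wrist"; returns (picture, depth): 384x512x3 uint8, red, green, blue; 384x512 float32, m along the optical axis (not along the pixel's ray), 0 where there is no reading.
- arm.calibration(name): a dict with "intrinsics" (3x3 intrinsics, pixels), "world_to_cam" (4x4, takes a point from world to camera coordinates); the wrist camera has in their place "hand_eye" (4x4, takes a point from camera to tool coordinates, whose origin is the TCP and whose axes are the flange's). Camera axes: x right, y down, z forward; pixel columns grow to the right and rows downward; lengths in m; the calibration is good to about 2 mm. A picture is of the moment at which its call begins: read the wrist's pose just before it. calibration takes no time and is no camera call.
- arm.hand_in(): hands the job in, once; it reports no verdict.
Trained networks look in the newest picture that a camera, given by its name, has taken for a name from the list of things; names that differ only in an ending like _2 or _b are one class to them, and where a whole thing is asked for, a point or a joint stands for the part that bears it (a point fixed in the world has none). Each returns a list of dicts, best first, with "confidence" (0 to 1); they miss things now and then, are a little off and sometimes report something else, mostly with a low value. They report only what shows in the picture. A call takes as long as a camera call. They do not tell look-alikes from the thing itself.
- arm.regions_of(camera, thing): "mask" (384x512 bool, what is visible of it).
- arm.pinpoint(camera, thing): "location" ([x, y, z] in m, in the coordinates of the camera as it stood for that picture, good to about 4 mm: a listed point, or the origin of a listed thing).
The state is a dict: "clock": time; "qpos": joint angles; "qvel": joint speeds; "joint_torque": joint torques, N m; "eef_pos": TCP position; "ee_rot": TCP orientation; "wrist_force": force on the tool from outside, world axes, zero at the start; "ft_torque": the same for the moment, N m; "grip_width": opening from 0.0 (shut) to 1.0 (fully open).
Only numpy, scipy, OpenCV 4.12 (cv2) and the standard library are available. Lean on these libraries where they do the work, as an engineer would, in place of code of your own. Each camera call takes 0.05 s, during which the arm holds its last target.

## Task

Get the painter's water cup ready: draw back the bolt on the wooden paint box, pull its drawer out by the handle as far as it goes, and lift the metal beaker straight up off the yellow cup that it covers, leaving that cup standing in the drawer. Set the beaker down gently, mouth down as it was, wholly on the round dark green mat, let go, and leave bolt drawn and drawer open. Do not shift or knock over the other things on the table and on the box.

Things in the scene. Friction and masses are not known exactly. Their poses are not given: they have to be found in the camera images.
- box: wooden paint box fixed to the table, 240 (x) x 330 (y) x 110 mm high. Origin at the centre of its underside; the drawer slides out along its -x, roughly towards the robot (yaw within 0.2 rad). A brass barrel bolt lies along y on the top at the front edge: two guides rise 19 mm above the top at y = 79 and 141 mm, the keeper staple on the drawer rises 28 mm at y = 52 to 68 mm
- bolt (a joint): travel of the bolt in m along the box's +y: 0 to 0.006 at the start (shot through the keeper, drawer locked), fully drawn at 0.033, the keeper is free from about 0.025. Stiff (2 to 3 N) and stays where it is left
- bolt_knob (a point): top of the bolt's upright red-capped knob, 14 mm in diameter over its upper 16 mm, on a 12 mm stem; its top is 153 mm above the table, 43 mm above the box top. Moves with the bolt along the box's +y; at bolt = 0 it lies at (-112, +92, 153) mm in the box frame
- drawer (a joint): how far the drawer is out, in m: 0 shut, 0.13 at its end stop. While the bolt is shot it has only about 5 mm of play. Friction about 2 N, stays where it is left
- drawer_handle (a point): middle of the drawer's bright steel bar handle, in the axis of the bar: a round bar 10 mm thick and 90 mm long, level, along the box's y, 42 mm in front of the drawer face, 78 mm above the table; box frame with the drawer shut (-175, -45, 78) mm. Its bar is free from above
- cover: outer part: bare metal beaker with a blue band, mouth down, 52 mm in diameter, 50 mm high, 70 g. Origin at the centre of its mouth (underside as it stands), z up. Stands over the yellow cup in the drawer front compartment (inside about 140 x 288 mm, floor 20 mm, side walls 81 mm, face 104 mm above the table), hidden until the drawer opens, and rides out with it
- cup: inner part: a light yellow plastic cup, open upwards, 43 mm outer diameter, 36 mm high, 30 g, loose under the beaker with 2 mm of play all round, on the drawer floor 20 mm above the table. Origin at the centre of its underside, z up
- mat: round dark green mat fixed on the table, 110 mm in diameter, 4 mm thick, either left or right of the drawer. Origin at the centre of its underside, z up
- jar: bystander: red paint jar with white lid, 68 mm in diameter, 85 mm high, on the table on the other side of the drawer. Origin at the centre of its underside
- paint_blue_b: bystander: blue paint bottle, 52 mm in diameter, 100 mm high, on the box top. Origin at the centre of its underside
- eraser: bystander: white eraser 50 x 25 x 14 mm on the box top. Origin at the centre of its underside
- mug: bystander: blue mug, 76 mm in diameter, 90 mm high, on the table to the left. Origin at the centre of its underside
- paint_green_b: bystander: green paint bottle, 54 mm in diameter, 130 mm high, on the table to the right. Origin at the centre of its underside
- knife: bystander: spatula-shaped painting knife, 200 mm long, lying on the table at the near right. Origin about mid length on its underside, x along it
Not all that is in view belongs to the job. Of the things like the mat, leave any that is orange, purple or red; of the rest the larger one is meant.

How it is judged:
On the way, in this order (a step that is already met when the one before it is completed fails the run):
1. the bolt is drawn back clear of the keeper while the drawer is still shut (value of joint bolt above 0.0225 m and value of joint drawer below 0.012 m), for 0.1 s.
2. the drawer is pulled out (value of joint drawer above 0.11 m), for 0.2 s.
3. the beaker is lifted clear of the cup, which stays on the drawer floor (z of cover in the frame of box above 0.065 m and z of cup in the frame of box below 0.028 m), for 0.1 s.
At the end, for the whole second after the job is handed in: bolt drawn at least 22 mm, drawer out at least 100 mm, beaker at rest mouth down on the green mat with its centre within 31 mm of the mat's centre, tilted less than 0.1 rad, cup upright (within 0.15 rad) and at rest on the drawer floor (value of joint bolt above 0.022 m and value of joint drawer above 0.1 m and horizontal distance between cover and mat below 0.031 m and height (world z) of cover below 0.008 m and angle between cover's own z axis and vertical below 0.1 rad and linear speed of each of cover, cup below 0.02 m/s and z of cup in the frame of box between 0.012 and 0.026 m and angle between cup's own z axis and vertical below 0.15 rad); the robot touches nothing.
It fails at once if the cup is dragged up more than 12 mm with the beaker, or is tipped over (z of cup in the frame of box above 0.032 m or angle between cup's own z axis and vertical above 0.5 rad).
It fails at once if the beaker is dropped (moves faster than 0.4 m/s with no finger on it, away from the cup) (horizontal distance between cover and cup above 0.06 m and contact force between cover and the fingers below 0.01 N and linear speed of cover above 0.4 m/s).
It fails at once if one of the listed bystanders on the table is pushed more than 30 mm or tipped (distance of any of jar, mug, paint_green_b, knife from where it was at the start of the episode above 0.03 m or angle between any of jar, mug, paint_green_b, knife's own z axis and vertical above 0.6 rad).
It fails at once if the blue bottle or the eraser on the box is pushed more than 30 mm or tipped (distance of any of paint_blue_b, eraser from where it was at the start of the episode above 0.03 m or angle between any of paint_blue_b, eraser's own z axis and vertical above 0.6 rad).
It also fails if it takes over 72 s, if anything falls off the work surface, if the arm or the gripper's body presses on something with over 40 N, if the wrist force passes 120 N, or if a joint passes its speed limit or range.

## Working session

There is one attempt and no reset: what is moved stays moved. The work goes in short steps, Python scripts to look and compute and a tool call to move; the robot and the scene stay as the last step left them, time stands still between calls to the robot, and variables do not carry over. Pictures are saved under pics/ and viewed, and the job is handed in when it is done.

Besides the shell and the picture viewer there is one more tool, called after ">>>" as name([rows], argument=value, ...), one row to a line, values as JSON. step_arm: Moves the arm, as the interface text tells. Its arguments: {"type":"object","properties":{"targets":{"type":"array"},"fingers":{"type":"number"},"grip_force":{"type":"number"}},"required":["targets"]}

```bash
ls; mkdir -p pics
cat > h.py <<'E'
import numpy as np,cv2
from bench import arm
from scipy.spatial.transform import Rotation as R
def save(n,img,k=1):
    cv2.imwrite('pics/'+n+'.png',cv2.cvtColor(cv2.resize(img,None,fx=k,fy=k,interpolation=cv2.INTER_CUBIC),cv2.COLOR_RGB2BGR))
def cloud(name,d):
    c=arm.calibration(name);K=np.array(c['intrinsics']);T=np.array(c['world_to_cam'])
    v,u=np.mgrid[:384,:512]
    P=np.stack([(u-K[0,2])/K[0,0]*d,(v-K[1,2])/K[1,1]*d,d],-1)
    return (P-T[:3,3])@T[:3,:3]
def toworld(name,p):
    T=np.array(arm.calibration(name)['world_to_cam']);return T[:3,:3].T@(np.array(p)-T[:3,3])
E
python3 - <<'E'
from h import *
s=arm.state();print(s, arm.grip_point_offset)
for n in ['scene','top']:
    i,d=arm.camera(n);save(n+'0',i,1.5);np.save(n+'0.npy',d)
    for t in ['box','bolt_knob','drawer_handle','mat','jar','paint_blue_b','eraser','mug','paint_green_b','knife']:
        try: print(n,t,[(np.round(toworld(n,r['location']),3),round(r['confidence'],2)) for r in arm.pinpoint(n,t)])
        except Exception as e: print(t,e)
print(arm.state()['clock'])
E
```

```text
pics
{'clock': 0.0, 'qpos': array([ 1.32899870e+00,  2.60667360e-01, -1.39373408e-01,  1.17268023e+00,
       -7.59179819e-06,  1.57076109e+00]), 'qvel': array([ 3.25556208e-05,  3.73254505e-04,  2.52643605e-04, -5.10538109e-04,
       -1.37665861e-03,  1.55142815e-03]), 'joint_torque': array([-1.61377568e-03, -4.05681288e+01,  2.53921580e+01,  1.87202630e-02,
       -1.04189232e-04,  7.18555668e-07]), 'eef_pos': array([0.12555133, 0.5090722 , 0.23047198]), 'ee_rot': array([-3.13966798e+00,  7.52396195e-06,  2.89983028e+00]), 'wrist_force': array([-1.11849016,  0.16875577,  0.70840006]), 'ft_torque': array([0.00542259, 0.01050524, 0.02621953]), 'grip_width': 1.0006190553066663} 0.0187
scene box [(array([ 0.783, -0.016, -0.003]), 0.96)]
scene bolt_knob [(array([0.682, 0.089, 0.164]), 0.61)]
scene drawer_handle [(array([ 0.614, -0.053,  0.078]), 0.64)]
scene mat [(array([ 0.453, -0.337, -0.002]), 0.93), (array([ 0.373, -0.189, -0.001]), 0.91), (array([ 0.636, -0.538, -0.002]), 0.83), (array([ 0.64 , -0.265,  0.001]), 0.7), (array([ 0.447, -0.091, -0.001]), 0.55)]
scene jar [(array([0.4
[... 261 characters left out ...]
 [(array([ 0.284, -0.376,  0.001]), 0.78)]
top box [(array([ 0.782, -0.012, -0.   ]), 0.67)]
top bolt_knob [(array([0.679, 0.09 , 0.162]), 0.47)]
top drawer_handle [(array([ 0.609, -0.052,  0.081]), 0.83)]
top mat [(array([ 0.637, -0.261,  0.003]), 0.97), (array([ 0.631, -0.54 ,  0.001]), 0.79), (array([ 0.453, -0.339,  0.001]), 0.69), (array([ 0.443, -0.095,  0.001]), 0.54)]
top jar [(array([0.467, 0.36 , 0.003]), 0.72)]
top paint_blue_b [(array([ 0.777, -0.11 ,  0.111]), 0.66), (array([ 0.784, -0.013, -0.   ]), 0.49)]
top eraser [(array([0.766, 0.082, 0.111]), 0.7)]
top mug []
top paint_green_b [(array([ 0.632, -0.398,  0.003]), 0.49)]
top knife [(array([ 0.281, -0.377,  0.004]), 0.8)]
1.1
```

View pics/scene0.png

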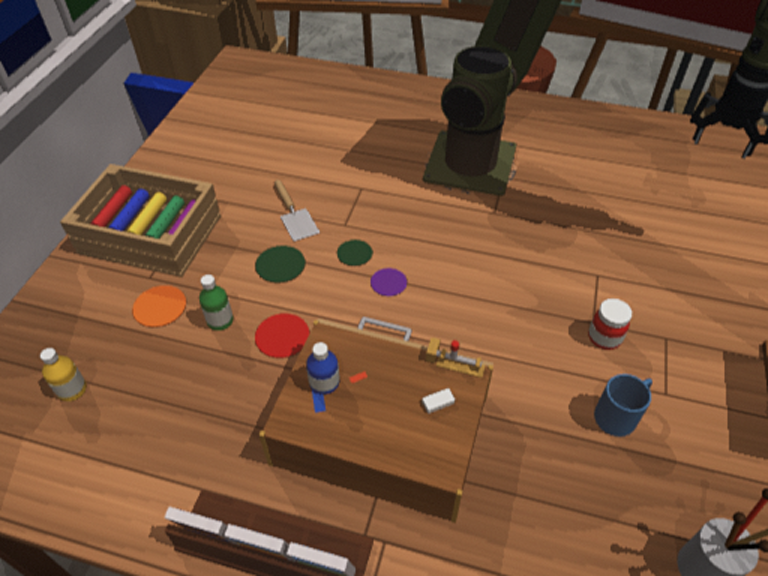

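View pics/top0.png

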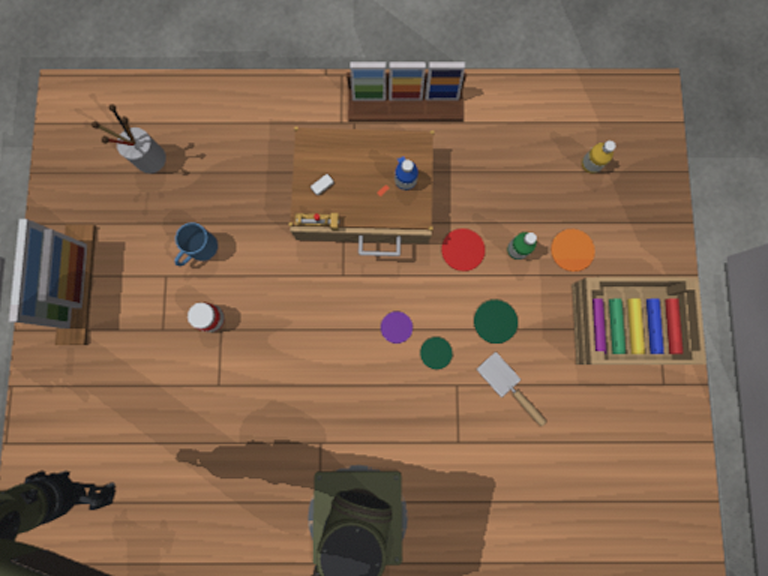

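The top view shows five mat-like discs: dark green large (496,321), dark green small (436,352), purple (396,327), red (463,250) and orange (573,250). I choose the large dark green one. Next I measure precisely and check it in a crop.

Run:
```python
from h import *
i,d=arm.camera('top');P=cloud('top',d)
out=[]
hsv=cv2.cvtColor(i,cv2.COLOR_RGB2HSV)
# mat
u0,v0=331,214
g=(hsv[...,0]>60)&(hsv[...,0]<95)&(hsv[...,1]>90)
n,l,st,c=cv2.connectedComponentsWithStats(g.astype(np.uint8))
for k in range(1,n):
    if st[k,4]>150:
        p=P[l==k]; print('green',c[k],st[k,4],p.mean(0).round(4),p.min(0).round(3),p.max(0).round(3))
# box top
m=(abs(P[...,2]-.11)<.004)&(P[...,0]>.6)&(P[...,0]<.95)&(abs(P[...,1])<.25)
p=P[m][:,:2].astype(np.float32); r=cv2.minAreaRect(p*1000); print('box top',r,np.median(P[m][:,2]))
for n2 in ['top','scene']:
    ii,dd=arm.camera(n2);Q=cloud(n2,dd)
    m=(abs(Q[...,2]-.079)<.012)&(Q[...,0]>.58)&(Q[...,0]<.632)&(Q[...,1]>-.12)&(Q[...,1]<.02)
    q=Q[m];print(n2,'handle',len(q),q.mean(0),q.min(0),q.max(0))
    f=q[q[:,0]<np.median(q[:,0])+.006]; print(np.polyfit(f[:,1],f[:,0],1), np.percentile(f[:,2],[50,90]))
    m=(Q[...,2]>.142)&(Q[...,2]<.165)&(Q[...,0]>.63)&(Q[...,0]<.72)&(Q[...,1]>.03)&(Q[...,1]<.15)
    q=Q[m];print('knob',len(q),q.mean(0),q.min(0),q.max(0))
    m=(Q[...,2]>.095)&(Q[...,2]<.106)&(Q[...,0]>.63)&(Q[...,0]<.69)&(abs(Q[...,1])<.15)
    q=Q[m];
    if len(q)>20:print('face top',len(q),np.polyfit(q[:,1],q[:,0],1),q.mean(0))
c1=cv2.resize(i[180:260,260:380],None,fx=4,fy=4);c2=cv2.resize(i[130:180,180:300],None,fx=4,fy=4)
save('crop',np.vstack([c1,c2]))
i,d=arm.camera('scene');save('crops',i[200:270,200:340],5)
```

```text
green [411.09868421 217.40131579] 304 [ 0.4369 -0.6103  0.0626] [ 0.375 -0.625  0.046] [ 0.502 -0.599  0.074]
green [330.06074766 214.09345794] 642 [ 0.4531 -0.3349  0.0137] [ 0.339 -0.389 -0.005] [ 0.507 -0.055  1.371]
green [290.3880597  235.03283582] 335 [ 0.3774 -0.1887  0.0083] [ 0.339 -0.225 -0.003] [ 0.414 -0.055  1.371]
box top ((780.546142578125, -13.124176025390625), (332.7096862792969, 255.49363708496094), 88.09825134277344) 0.11070410773596642
top handle 100 [ 0.61364629 -0.05025407  0.08308286] [ 0.60382177 -0.10270619  0.07554021] [ 0.63025074 -0.00285935  0.08984072]
[0.03204044 0.61209657] [0.08323991 0.08686615]
knob 15 [0.67843434 0.07170058 0.15277772] [0.67019753 0.04254557 0.14265778] [0.68921537 0.09166815 0.16392895]
face top 267 [0.02204253 0.66081223] [ 0.66070791 -0.00473229  0.10275946]
scene handle 153 [ 0.61447079 -0.05150697  0.08129843] [ 0.60550152 -0.10209222  0.07293802] [ 0.63127963 -0.0015158   0.08802062]
[0.02068363 0.61303714] [0.08147579 0.08413996]
knob 38 [0.68046414 0.08882214 0.15756247] [0.67110044 0.08267672 0.14379248] [0.68687479 0.09473701 0.164649  ]
face top 193 [0.02839752 0.65842781] [ 0.65764429 -0.02759128  0.1037316 ]
```

View pics/crop.png

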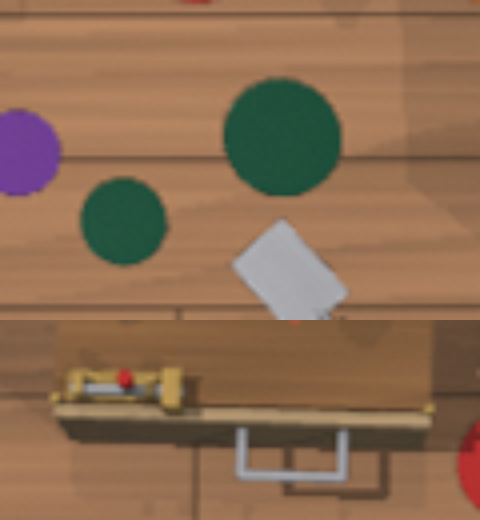

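View pics/crops.png

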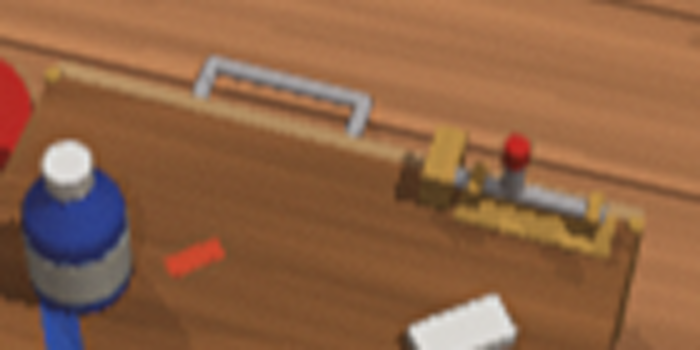

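The crop confirms the large dark green disc, at about (0.453,-0.337), as the target. The painting knife's blade lies just beyond its near edge. Now I move over the knob.

>>> step_arm([
  [[35,-26,0],[0,0,0.013]],
  [[35,-26,0],[0,0,0.013]],
  [[35,-26,0],[0,0,0.013]],
  [[35,-26,0],[0,0,0.013]],
  [[35,-26,0],[0,0,0.013]],
  [[35,-26,0],[0,0,0.013]],
  [[35,-26,0],[0,0,0.013]],
  [[35,-26,0],[0,0,0.013]],
  [[35,-26,0],[0,0,0.013]],
  [[35,-26,0],[0,0,0.013]],
  [[35,-26,0],[0,0,0.013]],
  [[35,-26,0],[0,0,0.013]],
  [[35,-26,0],[0,0,0.013]],
  [[35,-26,0],[0,0,0.013]],
  [[35,-26,0],[0,0,0.013]],
  [[29,-29,0],[0,0,0.013]],
  [[0,0,0],[0,0,0]],
  [[0,0,0],[0,0,0]],
], fingers=-1, grip_force=25)

```text
clock: 3.1
eef_pos: [0.6799, 0.0899, 0.2304]
ee_rot: [3.141, -0.001, 3.106]
wrist_force: [0.0, 0.3, 0.2]
grip_width: 1.0
```

```bash
cat >> h.py <<'E'
def wristcloud(d):
    c=arm.calibration('wrist');K=np.array(c['intrinsics']);H=np.array(c['hand_eye'])
    s=arm.state();Rt=R.from_euler('xyz',s['ee_rot']).as_matrix();p=np.array(s['eef_pos'])
    v,u=np.mgrid[:384,:512]
    P=np.stack([(u-K[0,2])/K[0,0]*d,(v-K[1,2])/K[1,1]*d,d],-1)
    return (P@H[:3,:3].T+H[:3,3])@Rt.T+p
E
python3 - <<'E'
from h import *
s=arm.state();print(s['eef_pos'],s['ee_rot'],s['qpos'])
i,d=arm.camera('wrist');W=wristcloud(d);save('w1',i)
hsv=cv2.cvtColor(i,cv2.COLOR_RGB2HSV)
red=((hsv[...,0]<6)|(hsv[...,0]>174))&(hsv[...,1]>150)
m=red&(W[...,2]>.13)&(W[...,2]<.17);q=W[m];print('knob',len(q),q.mean(0),q.min(0),q.max(0))
t=q[q[:,2]>q[:,2].max()-.004];print((t.min(0)+t.max(0))/2)
E
```

```text
[0.67992929 0.08990604 0.23041948] [ 3.14135376e+00 -1.37535758e-03  3.10592864e+00] [1.31249054e-01 5.51008760e-01 3.19047733e-01 1.34015185e+00
 4.64076895e-04 1.66912926e-01]
knob 280 [0.67510957 0.08869248 0.16190718] [0.66968099 0.08268007 0.14981367] [0.68284603 0.0945064  0.16564202]
[0.67669831 0.08859323 0.16364372]
```

View pics/w1.png

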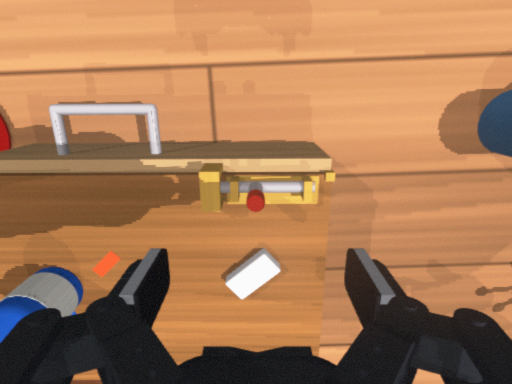

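The wrist view shows the knob at (256,200), and its cap top measures about 0.163 m high, 10 mm above the description. I descend, then close.

>>> step_arm([
  [[-1,-1,-20],[0,0,0]],
  [[-1,0,-20],[0,0,0]],
  [[0,0,-20],[0,0,0]],
  [[0,0,-16],[0,0,0]],
  [[0,0,-8],[0,0,0]],
  [[0,0,0],[0,0,0]],
  [[0,0,0],[0,0,0]],
])

```text
clock: 3.85
eef_pos: [0.6777, 0.0904, 0.1483]
ee_rot: [3.141, 0.001, 3.109]
wrist_force: [0.1, -0.5, 0.2]
grip_width: 1.002
```

>>> step_arm([
  [[0,0,0],[0,0,0]],
  [[0,0,0],[0,0,0]],
  [[0,0,0],[0,0,0]],
  [[0,0,0],[0,0,0]],
  [[0,0,0],[0,0,0]],
  [[0,0,0],[0,0,0]],
  [[0,0,0],[0,0,0]],
  [[0,0,0],[0,0,0]],
  [[0,0,0],[0,0,0]],
  [[0,0,0],[0,0,0]],
], fingers=1, grip_force=20)

```text
clock: 4.85
eef_pos: [0.6778, 0.0896, 0.1475]
ee_rot: [-3.141, 0.0, 3.108]
wrist_force: [-0.8, -0.6, 2.6]
grip_width: 0.15
```

Run:
```python
from h import *
s=arm.state();print(s['eef_pos'],s['wrist_force'])
i,d=arm.camera('wrist');save('w2',i)
```

```text
[0.67779932 0.08957547 0.14751084] [-0.762643   -0.61445431  2.58360075]
```

View pics/w2.png

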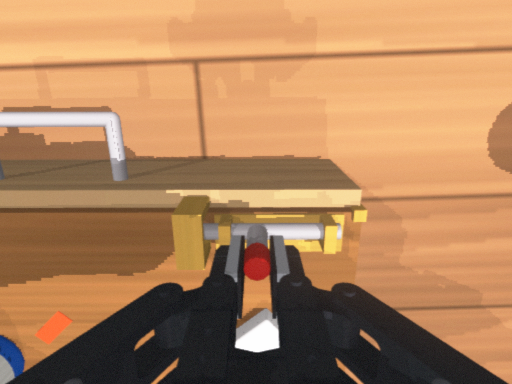

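The knob at (257,258) sits between the pads. I draw the bolt.

>>> step_arm([
  [[0,3,0],[0,0,0]],
  [[0,3,0],[0,0,0]],
  [[0,3,0],[0,0,0]],
  [[0,3,0],[0,0,0]],
  [[0,3,0],[0,0,0]],
  [[0.5,3,0],[0,0,0]],
  [[0,3,0],[0,0,0]],
  [[0,3,0],[0,0,0]],
  [[0,3,0],[0,0,0]],
  [[0,3,0],[0,0,0]],
  [[0.5,2,0],[0,0,0]],
  [[0,0,0],[0,0,0]],
  [[0,0,0],[0,0,0]],
  [[0,0,0],[0,0,0]],
])

```text
clock: 6.3
eef_pos: [0.6786, 0.1168, 0.1474]
ee_rot: [-3.132, 0.0, 3.105]
wrist_force: [0.5, -13.3, 5.2]
grip_width: 0.15
```

Run:
```python
from h import *
i,d=arm.camera('wrist');save('w3',i)
```

```text
(no output)
```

View pics/w3.png

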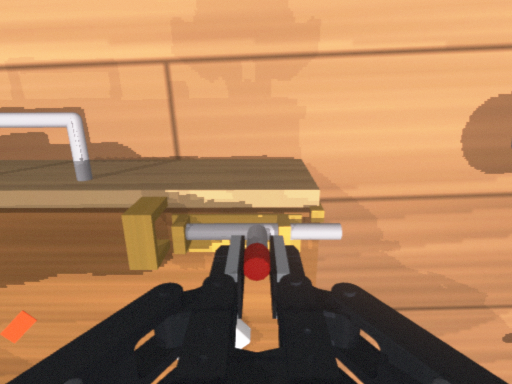

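The bolt end is clear of the keeper, and the 13 N reading means it is at its stop. I relax, open, and rise.

>>> step_arm([
  [[0,-3,0],[0,0,0]],
  [[0,0,0],[0,0,0]],
])

```text
clock: 6.55
eef_pos: [0.6786, 0.1167, 0.1474]
ee_rot: [-3.138, -0.0, 3.106]
wrist_force: [1.2, -7.2, 3.0]
grip_width: 0.152
```

>>> step_arm([
  [[0,0,0],[0,0,0]],
  [[0,0,0],[0,0,0]],
  [[0,0,0],[0,0,0]],
  [[0,0,0],[0,0,0]],
  [[0,0,0],[0,0,0]],
  [[0,0,0],[0,0,0]],
  [[0,0,15],[0,0,0]],
  [[0,0,25],[0,0,0]],
  [[0,0,35],[0,0,0]],
  [[-10,-20,10],[0,0,0]],
  [[-20,-30,0],[0,0,0]],
  [[-20,-35,0],[0,0,0]],
  [[-20,-35,0],[0,0,0]],
  [[-20,-25,0],[0,0,0]],
  [[0,0,0],[0,0,0]],
  [[0,0,0],[0,0,0]],
], fingers=-1)

```text
clock: 8.15
eef_pos: [0.588, -0.0272, 0.2324]
ee_rot: [3.141, 0.0, 3.106]
wrist_force: [-0.2, -0.4, 0.1]
grip_width: 1.0
```

Run:
```python
from h import *
s=arm.state();print(s['eef_pos'],s['ee_rot'],s['wrist_force'])
i,d=arm.camera('wrist');W=wristcloud(d);save('w4',i)
i2,d2=arm.camera('scene');Q=cloud('scene',d2)
for n,C in [('w',W),('s',Q)]:
    m=(abs(C[...,2]-.08)<.012)&(C[...,0]>.58)&(C[...,0]<.622)&(C[...,1]>-.13)&(C[...,1]<.03)
    q=C[m];print(n,len(q),np.polyfit(q[:,1],q[:,0],1),q.min(0),q.max(0),q.mean(0),np.percentile(q[:,2],95))
save('s4',i2[200:300,200:360],4)
```

```text
[ 0.58798498 -0.02720978  0.23237498] [3.14129467e+00 9.26258314e-05 3.10598480e+00] [-0.22489973 -0.41022796  0.06591742]
w 1015 [0.01634679 0.61170729] [ 0.60456359 -0.10193083  0.07567894] [ 0.62193205 -0.00246429  0.08524774] [ 0.61085716 -0.05200555  0.08195314] 0.08379753173867169
s 131 [0.02130878 0.61348938] [ 0.60456127 -0.09969111  0.07284962] [ 0.62112523 -0.00116837  0.08655349] [ 0.61239131 -0.05153122  0.08120087] 0.08549228468281382
```

View pics/w4.png

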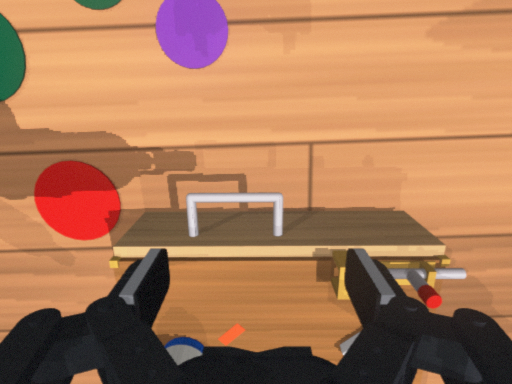

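View pics/s4.png

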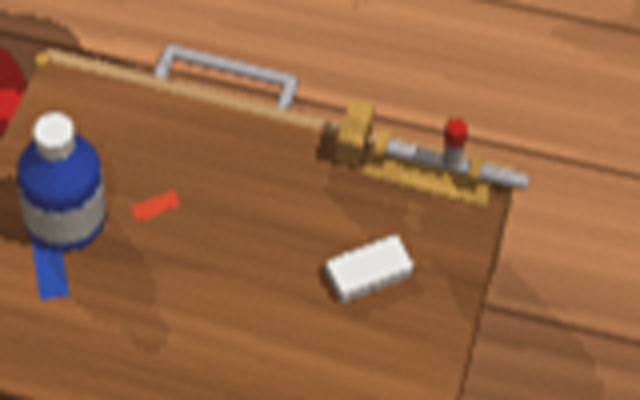

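The bolt stays drawn; the knob is now at (455,132) in the crop with the keeper empty. For the handle I turn the jaws along x and part-open them to about 35 mm so they fit the 37 mm gap.

>>> step_arm([
  [[2,-2,0],[0,0,-0.13]],
  [[2,-2,0],[0,0,-0.13]],
  [[2,-2,0],[0,0,-0.13]],
  [[2,-2,0],[0,0,-0.13]],
  [[2,-2,0],[0,0,-0.13]],
  [[2,-2,0],[0,0,-0.13]],
  [[2,-2,0],[0,0,-0.13]],
  [[2,-2,0],[0,0,-0.13]],
  [[2,-2,0],[0,0,-0.13]],
  [[2,-2,0],[0,0,-0.13]],
  [[2,-2,0],[0,0,-0.13]],
  [[1,-3,0],[0,0,-0.14]],
  [[0,0,0],[0,0,0]],
  [[0,0,0],[0,0,0]],
  [[0,0,0],[0,0,0]],
], fingers=0.2)

```text
clock: 9.75
eef_pos: [0.6119, -0.0507, 0.2321]
ee_rot: [-3.141, -0.0, 1.541]
wrist_force: [0.1, -0.1, -0.3]
grip_width: 0.401
```

Run:
```python
from h import *
s=arm.state();print(s['eef_pos'],s['ee_rot'],s['grip_width'],s['qpos'])
i,d=arm.camera('wrist');W=wristcloud(d);save('w5',i)
C=W
m=(abs(C[...,2]-.08)<.012)&(C[...,0]>.58)&(C[...,0]<.622)&(C[...,1]>-.13)&(C[...,1]<.03)
q=C[m];print(len(q),q.min(0),q.max(0),q.mean(0),np.median(q,0))
```

```text
[ 0.61191174 -0.05069737  0.23208942] [-3.14139708e+00 -1.37251246e-04  1.54053200e+00] 0.4014128950357322 [-8.27281683e-02  4.15121122e-01  9.51876271e-02  1.25106534e+00
  1.26806409e-04  1.51833246e+00]
1081 [ 0.60390834 -0.1010172   0.07755101] [ 0.6218468  -0.00314554  0.08610398] [ 0.61123833 -0.05076076  0.08230436] [ 0.61095957 -0.04981169  0.08251222]
```

View pics/w5.png

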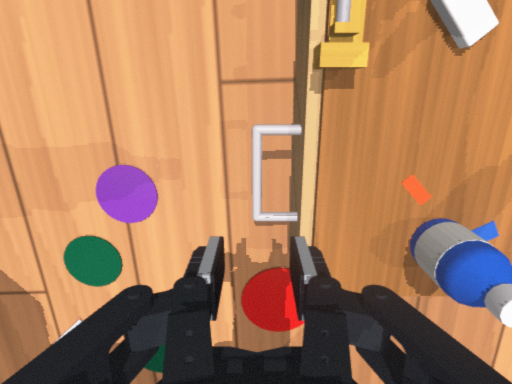

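The bar at (257,170) is centred between the fingers. I descend.

>>> step_arm([
  [[0,0,-35],[0,0,0]],
  [[0,0,-35],[0,0,0]],
  [[-1,0,-30],[0,0,0]],
  [[0,0,-25],[0,0,0]],
  [[0,0,-20],[0,0,0]],
  [[0,0,-12],[0,0,0]],
  [[0,0,-8],[0,0,0]],
  [[0,0,0],[0,0,0]],
  [[0,0,0],[0,0,0]],
])

```text
clock: 10.7
eef_pos: [0.6114, -0.0513, 0.0681]
ee_rot: [3.14, 0.0, 1.538]
wrist_force: [0.2, -0.7, 0.4]
grip_width: 0.404
```

>>> step_arm([
  [[0,0,0],[0,0,0]],
  [[0,0,0],[0,0,0]],
  [[0,0,0],[0,0,0]],
  [[0,0,0],[0,0,0]],
  [[0,0,0],[0,0,0]],
  [[0,0,0],[0,0,0]],
  [[0,0,0],[0,0,0]],
], fingers=1, grip_force=30)

```text
clock: 11.4
eef_pos: [0.6116, -0.0514, 0.0684]
ee_rot: [3.139, 0.0, 1.538]
wrist_force: [-0.6, 1.1, 5.6]
grip_width: 0.102
```

>>> step_arm([
  [[-3,0,0],[0,0,0]],
  [[-5,0,0],[0,0,0]],
  [[-7,0.3,0],[0,0,0]],
  [[-8,0.3,0],[0,0,0]],
  [[-8,0.2,0],[0,0,0]],
  [[-8,0.2,0],[0,0,0]],
  [[-8,0.2,0],[0,0,0]],
  [[-8,0.2,0],[0,0,0]],
  [[-8,0.2,0],[0,0,0]],
  [[-8,0.2,0],[0,0,0]],
  [[-8,0.2,0],[0,0,0]],
  [[-8,0.2,0],[0,0,0]],
  [[-8,0.2,0],[0,0,0]],
  [[-8,0.2,0],[0,0,0]],
  [[-7,0.2,0],[0,0,0]],
  [[-6,0.2,0],[0,0,0]],
  [[-5,0.2,0],[0,0,0]],
  [[-4,0.2,0],[0,0,0]],
  [[-3,0,0],[0,0,0]],
  [[0,0,0],[0,0,0]],
])

```text
clock: 13.4
eef_pos: [0.4834, -0.0474, 0.0684]
ee_rot: [3.139, -0.001, 1.538]
wrist_force: [-0.3, 1.4, 9.4]
grip_width: 0.1
```

>>> step_arm([
  [[-2,0,0],[0,0,0]],
  [[-2,0,0],[0,0,0]],
  [[-2,0,0],[0,0,0]],
  [[0,0,0],[0,0,0]],
  [[0,0,0],[0,0,0]],
  [[0,0,0],[0,0,0]],
])

```text
clock: 14.0
eef_pos: [0.4817, -0.0473, 0.0685]
ee_rot: [3.132, -0.002, 1.538]
wrist_force: [8.9, 1.5, -1.1]
grip_width: 0.097
```

At the end stop: 130 mm out with the force rising. I relax, open partly, and rise.

>>> step_arm([
  [[3,0,0],[0,0,0]],
  [[0,0,0],[0,0,0]],
])

```text
clock: 14.2
eef_pos: [0.4817, -0.0473, 0.0684]
ee_rot: [3.138, -0.002, 1.538]
wrist_force: [1.9, 2.4, 6.8]
grip_width: 0.099
```

>>> step_arm([
  [[0,0,0],[0,0,0]],
  [[0,0,0],[0,0,0]],
  [[0,0,0],[0,0,0]],
  [[0,0,0],[0,0,0]],
  [[0,0,10],[0,0,0]],
  [[0,0,25],[0,0,0]],
  [[0,0,40],[0,0,0]],
  [[0,0,50],[0,0,0]],
  [[0,0,45],[0,0,0]],
  [[0,0,0],[0,0,0.14]],
  [[0,0,0],[0,0,0.14]],
  [[0,0,0],[0,0,0.14]],
  [[0,0,0],[0,0,0.14]],
  [[0,0,0],[0,0,0.14]],
  [[0,0,0],[0,0,0.14]],
  [[0,0,0],[0,0,0.14]],
  [[0,0,0],[0,0,0.14]],
  [[0,0,0],[0,0,0.14]],
  [[0,0,0],[0,0,0.14]],
  [[0,0,0],[0,0,0.14]],
], fingers=0.2)

```text
clock: 16.2
eef_pos: [0.4795, -0.0479, 0.238]
ee_rot: [-3.141, 0.0, 3.083]
wrist_force: [-0.7, 0.3, 0.2]
grip_width: 0.397
```

Run:
```python
from h import *
s=arm.state();print(s['eef_pos'],s['ee_rot'],s['grip_width'],s['clock'])
i,d=arm.camera('wrist');W=wristcloud(d);save('w6',i)
i2,d2=arm.camera('scene');Q=cloud('scene',d2);save('s6',i2[150:300,140:360],3)
i3,d3=arm.camera('top');T=cloud('top',d3);save('t6',i3[120:230,170:330],4)
for n,C in [('s',Q),('t',T),('w',W)]:
  if n!='w':print(n,'cover',[(toworld(n_,r['location']).round(4),round(r['confidence'],2)) for n_ in [{'s':'scene','t':'top'}[n]] for r in arm.pinpoint(n_,'cover')])
  m=(abs(C[...,2]-.07)<.007)&(C[...,0]>.54)&(C[...,0]<.66)&(C[...,1]>-.14)&(C[...,1]<.12)
  q=C[m]
  if len(q)>10:print(n,len(q),q.min(0),q.max(0),np.median(q,0), cv2.minEnclosingCircle((q[:,:2]*1000).astype(np.float32)))
```

```text
[ 0.47946216 -0.04793351  0.23795341] [-3.14147636e+00  2.17084491e-04  3.08344005e+00] 0.3974114065255083 16.2
s cover [(array([0.5973, 0.0403, 0.0207]), 0.75), (array([ 0.7801, -0.1112,  0.1132]), 0.55)]
s 241 [0.54033966 0.01858194 0.06304605] [0.6247374  0.10516095 0.07600155] [0.60058715 0.04531436 0.06963146] ((578.6566772460938, 65.5846939086914), 55.086158752441406)
t cover []
t 48 [0.57726531 0.05080229 0.06450556] [0.62181106 0.06919572 0.07686778] [0.5990528  0.05823594 0.07090481] ((599.5382080078125, 52.650794982910156), 22.314910888671875)
w 1199 [0.57048969 0.02118252 0.06312333] [0.62363686 0.06731629 0.07221677] [0.59298176 0.0444149  0.06994743] ((597.1287231445312, 43.22595977783203), 26.64752960205078)
```

View pics/w6.png

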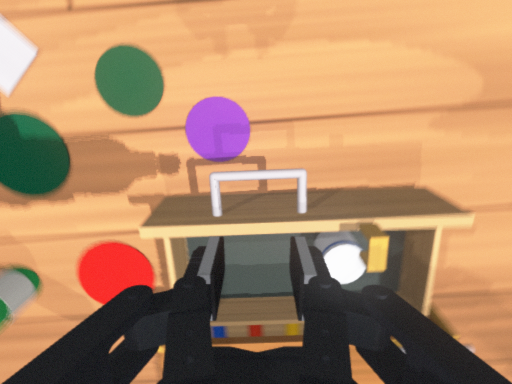

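View pics/s6.png

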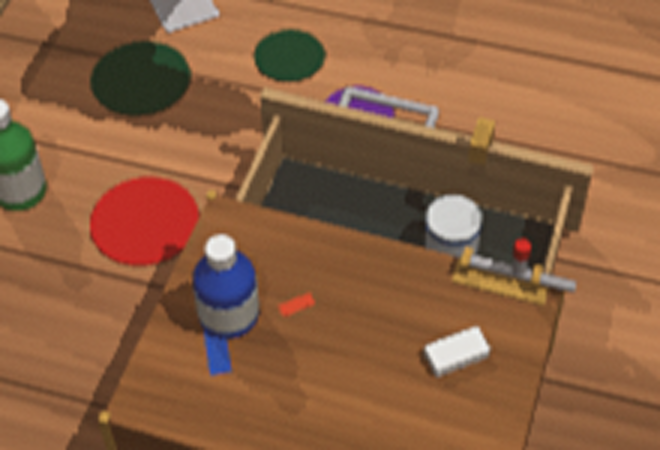

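View pics/t6.png

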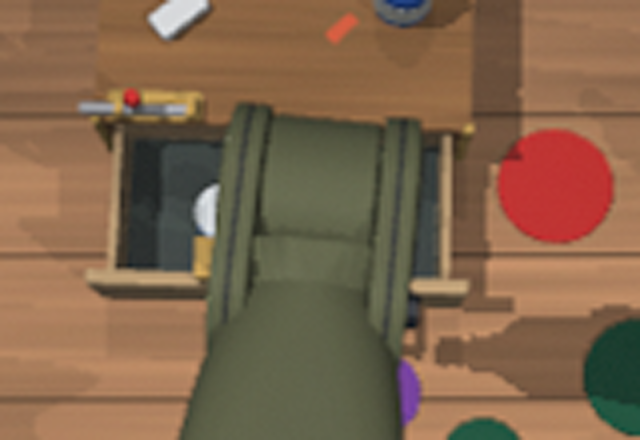

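The beaker's top shows in the wrist view at (345,262) and stands at about (0.597,0.043). The keeper is at (377,253) next to it. I measure clearances from closer, with the jaws open.

>>> step_arm([
  [[18,14,0],[0,0,0.02]],
  [[20,15,0],[0,0,0]],
  [[20,15,0],[0,0,0]],
  [[20,15,0],[0,0,0]],
  [[20,15,0],[0,0,0]],
  [[20,16,0],[0,0,0]],
  [[0,0,0],[0,0,0]],
  [[0,0,0],[0,0,0]],
], fingers=-1)

```text
clock: 17.25
eef_pos: [0.5975, 0.0423, 0.2369]
ee_rot: [-3.141, -0.001, 3.097]
wrist_force: [-0.5, -0.4, -0.5]
grip_width: 1.005
```

Run:
```python
from h import *
s=arm.state();print(s['eef_pos'],s['ee_rot'],s['grip_width'],s['clock'])
i,d=arm.camera('wrist');W=wristcloud(d);save('w7',i)
C=W
def b(name,m):
  q=C[m];print(name,len(q)); 
  if len(q)>5: print(np.percentile(q,[2,50,98],axis=0).round(4).tolist())
X,Y,Z=C[...,0],C[...,1],C[...,2]
m=(abs(Z-.07)<.004)&(abs(X-.597)<.05)&(abs(Y-.043)<.05);b('bk',m)
q=C[m];A=np.c_[q[:,:2],np.ones(len(q))]
print(cv2.minEnclosingCircle((q[:,:2]*1000).astype(np.float32)))
b('staple',(Z>.118)&(X>.5)&(X<.57)&(abs(Y-.05)<.05))
b('face top',(abs(Z-.104)<.005)&(X>.5)&(X<.57)&(abs(Y)<.15))
b('boxtop',(abs(Z-.11)<.004)&(X>.62)&(abs(Y)<.12))
i3,d3=arm.camera('scene');C=cloud('scene',d3);X,Y,Z=C[...,0],C[...,1],C[...,2]
b('staple s',(Z>.118)&(X>.5)&(X<.57)&(abs(Y-.05)<.05)&(Z<.16))
```

```text
[0.59751353 0.04231579 0.23688306] [-3.14118634e+00 -1.20572334e-03  3.09735581e+00] 1.0048555468436133 17.25
bk 1825
[[0.5744, 0.0196, 0.0687], [0.5965, 0.0423, 0.0703], [0.6199, 0.0656, 0.0718]]
((597.007080078125, 42.549278259277344), 25.955434799194336)
staple 1673
[[0.5157, 0.0449, 0.1369], [0.5305, 0.0477, 0.1393], [0.5606, 0.0616, 0.38]]
face top 4730
[[0.5205, -0.1443, 0.1028], [0.5291, -0.0068, 0.1044], [0.5382, 0.1442, 0.1059]]
boxtop 16962
[[0.6661, -0.1109, 0.1087], [0.7222, 0.0139, 0.1104], [0.7953, 0.1161, 0.1123]]
staple s 86
[[0.5279, 0.0477, 0.12], [0.5544, 0.0558, 0.1365], [0.5644, 0.0636, 0.1421]]
```

View pics/w7.png

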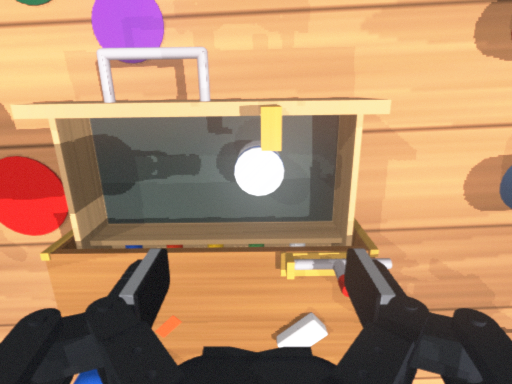

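Keeper top is at z 0.138 and x up to 0.564, just where the gripper body would come down. I shift the pads a few mm towards +x and tilt the tool 0.1 rad about the jaw axis.

>>> step_arm([
  [[1,0,-20],[0,0.05,0]],
  [[1,0,-30],[0,0.05,0]],
  [[0,0,-35],[0,0,0]],
  [[0.5,0,-30],[0,0,0]],
  [[0,0,-20],[0,0,0]],
  [[0,0,-10],[0,0,0]],
  [[0,0,0],[0,0,0]],
  [[0,0,0],[0,0,0]],
])

```text
clock: 18.15
eef_pos: [0.6006, 0.0419, 0.0934]
ee_rot: [-3.137, -0.099, 3.097]
wrist_force: [-0.7, -0.1, 0.2]
grip_width: 0.996
```

Run:
```python
from h import *
s=arm.state();print(s['eef_pos'],s['ee_rot'],s['wrist_force'])
print(np.array(arm.calibration('wrist')['hand_eye']).round(3))
i,d=arm.camera('wrist');save('w8',i)
i,d=arm.camera('scene');save('s8',i[150:300,180:360],4)
```

```text
[0.60062183 0.04186733 0.09343978] [-3.13732922 -0.09850026  3.09698605] [-0.68103177 -0.0774207   0.21482518]
[[-0.001 -0.95  -0.313  0.082]
 [ 1.    -0.001 -0.001 -0.001]
 [ 0.001 -0.313  0.95  -0.143]
 [ 0.     0.     0.     1.   ]]
```

View pics/w8.png

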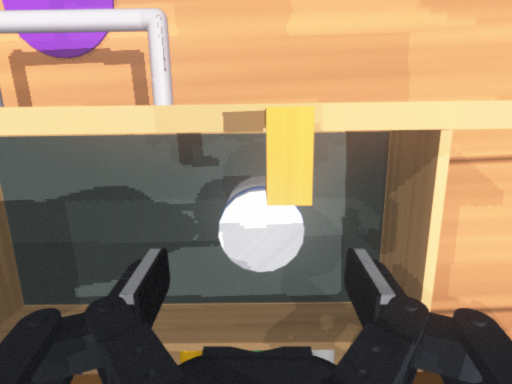

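View pics/s8.png

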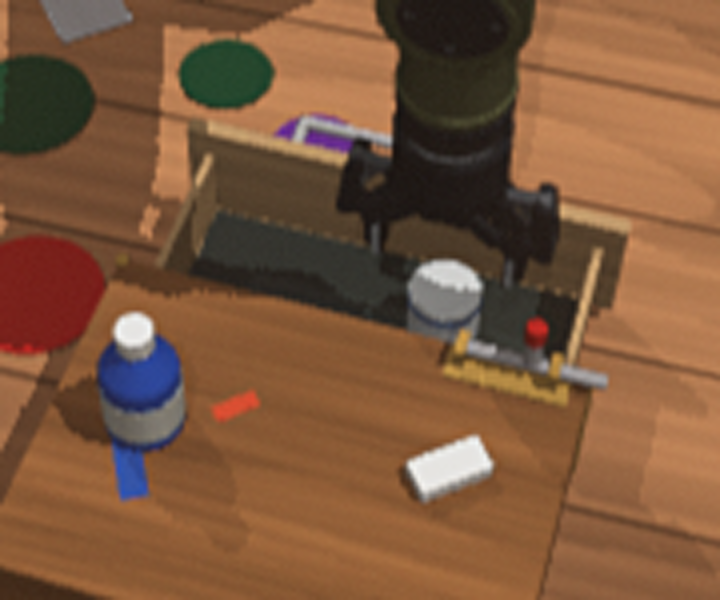

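Fingers straddle the beaker (top at (262,230) in the wrist view) and nothing has been touched. I descend slowly the rest of the way.

>>> step_arm([
  [[0,0,-8],[0,0,0]],
  [[0,0,-8],[0,0,0]],
  [[0,0,-6],[0,0,0]],
  [[0,0,-6],[0,0,0]],
  [[0,0,-4],[0,0,0]],
  [[0,0,0],[0,0,0]],
  [[0,0,0],[0,0,0]],
])

```text
clock: 18.95
eef_pos: [0.6002, 0.0421, 0.0602]
ee_rot: [-3.137, -0.1, 3.098]
wrist_force: [-0.3, 0.2, 0.1]
grip_width: 1.0
```

>>> step_arm([
  [[0,0.5,-4],[0,0,0]],
  [[0,0,-4],[0,0,0]],
  [[0,0,-3],[0,0,0]],
  [[0,0,-2],[0,0,0]],
  [[0,0,0],[0,0,0]],
  [[0,0,0],[0,0,0]],
])

```text
clock: 19.55
eef_pos: [0.6002, 0.0426, 0.0473]
ee_rot: [-3.137, -0.1, 3.098]
wrist_force: [0.2, 0.4, -0.0]
grip_width: 1.0
```

>>> step_arm([
  [[0,0,-3],[0,0,0]],
  [[0,0,-1],[0,0,0]],
  [[0,0,0],[0,0,0]],
])

```text
clock: 19.85
eef_pos: [0.6, 0.0426, 0.0431]
ee_rot: [-3.137, -0.1, 3.098]
wrist_force: [-0.2, 0.2, -0.0]
grip_width: 0.999
```

>>> step_arm([
  [[0,0,0],[0,0,0]],
  [[0,0,0],[0,0,0]],
  [[0,0,0],[0,0,0]],
  [[0,0,0],[0,0,0]],
  [[0,0,0],[0,0,0]],
  [[0,0,0],[0,0,0]],
  [[0,0,0],[0,0,0]],
], fingers=1, grip_force=20)

```text
clock: 20.55
eef_pos: [0.6004, 0.0427, 0.0436]
ee_rot: [-3.137, -0.099, 3.098]
wrist_force: [-0.4, 0.4, 3.6]
grip_width: 0.603
```

Run:
```python
from h import *
i,d=arm.camera('wrist');save('w9',i)
i,d=arm.camera('scene');save('s9',i[150:300,180:360],4)
```

```text
(no output)
```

View pics/w9.png

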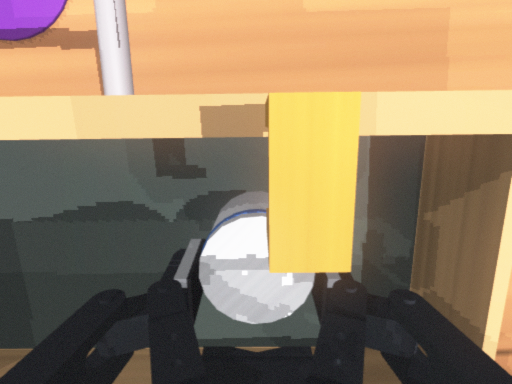

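View pics/s9.png

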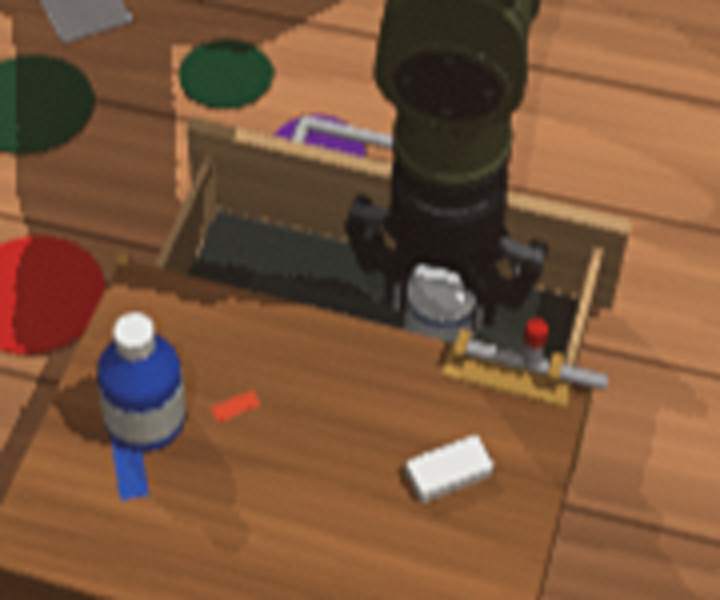

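Width 0.603 (51 mm) fits the beaker. I lift slowly straight up.

>>> step_arm([
  [[0,0,2],[0,0,0]],
  [[0,0,3],[0,0,0]],
  [[0,0,4],[0,0,0]],
  [[0,0,4],[0,0,0]],
  [[0,0,4],[0,0,0]],
  [[0,0,4],[0,0,0]],
  [[0,0,4],[0,0,0]],
  [[0,0,4],[0,0,0]],
  [[0,0,4],[0,0,0]],
  [[0,0,4],[0,0,0]],
  [[0,0,5],[0,0,0]],
  [[0,0,5],[0,0,0]],
  [[0,0,5],[0,0,0]],
  [[0,0,0],[0,0,0]],
])

```text
clock: 22.05
eef_pos: [0.6009, 0.0427, 0.0962]
ee_rot: [-3.137, -0.098, 3.098]
wrist_force: [-0.7, 0.5, -0.6]
grip_width: 0.605
```

Run:
```python
from h import *
i,d=arm.camera('wrist');save('w10',i)
i,d=arm.camera('scene');save('s10',i[150:300,180:360],4)
```

```text
(no output)
```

View pics/w10.png

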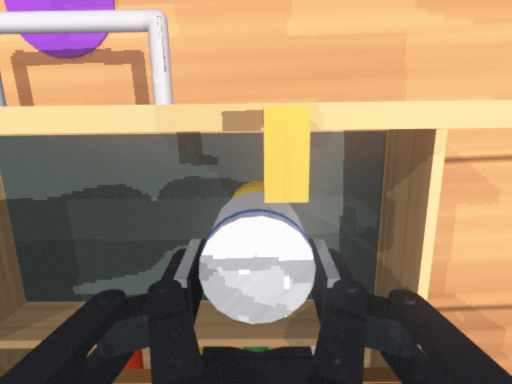

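View pics/s10.png

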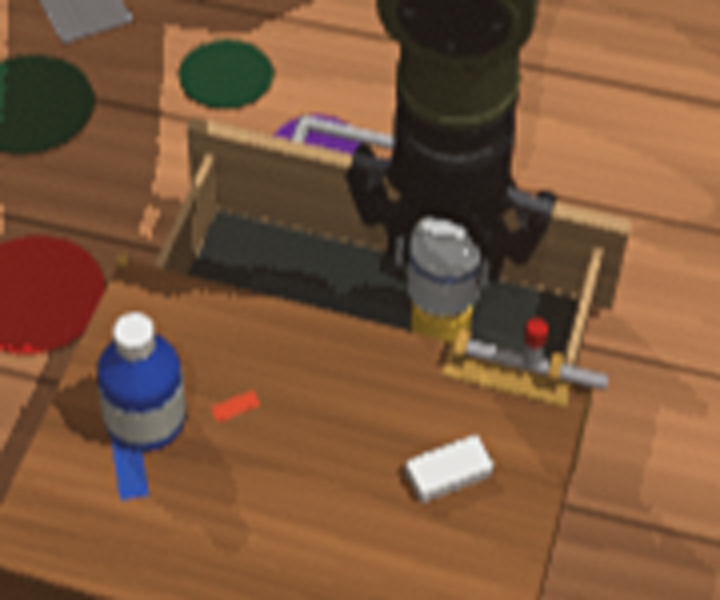

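The yellow cup stays put: its rim shows at (250,188) in the wrist view and its body under the beaker in the scene view. I lift further and carry the beaker to the mat.

>>> step_arm([
  [[0,0,10],[0,0,0]],
  [[0,0,15],[0,0,0]],
  [[0,0,20],[0,0,0]],
  [[0,0,20],[0,0,0]],
  [[0,0,15],[0,0,0]],
  [[0,0,8],[0,0,0]],
  [[0,0,0],[0,0,0]],
])

```text
clock: 22.85
eef_pos: [0.601, 0.0427, 0.1847]
ee_rot: [-3.138, -0.097, 3.098]
wrist_force: [0.9, 0.9, -0.7]
grip_width: 0.6
```

>>> step_arm([
  [[-4,-10,0],[0,0,0]],
  [[-8,-20,0],[0,0,0]],
  [[-10,-27,0],[0,0,0]],
  [[-10,-27,0],[0,0,0]],
  [[-10,-27,0],[0,0,0]],
  [[-10,-27,0],[0,0,0]],
  [[-10,-27,0],[0,0,0]],
  [[-10,-27,0],[0,0,0]],
  [[-11,-27,0],[0,0,0]],
  [[-11,-27,0],[0,0,0]],
  [[-11,-27,0],[0,0,0]],
  [[-10,-27,0],[0,0,0]],
  [[-10,-27,0],[0,0,0]],
  [[-8,-20,0],[0,0,0]],
  [[-6,-16,0],[0,0,0]],
  [[-4,-10,0],[0,0,0]],
  [[-2,-7,0],[0,0,0]],
  [[0,0,0],[0,0,0]],
  [[0,0,0],[0,0,0]],
  [[0,0,0],[0,0,0]],
])

```text
clock: 24.85
eef_pos: [0.4556, -0.3366, 0.1833]
ee_rot: [-3.138, -0.1, 3.099]
wrist_force: [-1.2, 0.5, 0.2]
grip_width: 0.605
```

Run:
```python
from h import *
s=arm.state();print(s['eef_pos'],s['ee_rot'],s['wrist_force'],s['clock'])
i,d=arm.camera('wrist');save('w11',i)
W=wristcloud(d);m=(abs(W[...,2]-.21)<.012)&(abs(W[...,0]-.45)<.04)&(abs(W[...,1]+.337)<.04)
q=W[m]
print(len(q),np.percentile(q,[2,50,98],axis=0).round(4))
i,d=arm.camera('scene');save('s11',i[100:300,120:360],3)
```

```text
[ 0.45557608 -0.33664425  0.18331458] [-3.13754478 -0.09983272  3.09873329] [-1.20986683  0.5044596   0.16617317] 24.85
12800 [[ 0.4278 -0.3723  0.2012]
 [ 0.4493 -0.3374  0.2098]
 [ 0.4748 -0.3024  0.2195]]
```

View pics/w11.png

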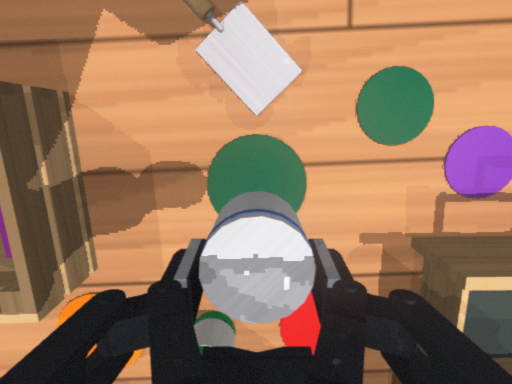

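View pics/s11.png

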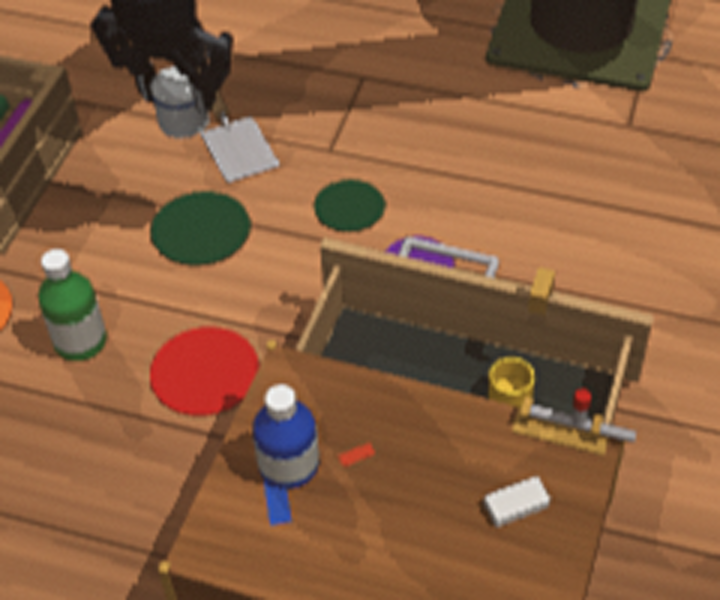

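The cup stands upright in the drawer at (511,378), and the beaker hangs level over the mat, unchanged relative to the gripper. I lower it.

>>> step_arm([
  [[0,-1,-10],[0,0,0]],
  [[0,0,-20],[0,0,0]],
  [[0,0,-25],[0,0,0]],
  [[0,0,-25],[0,0,0]],
  [[0,0,-25],[0,0,0]],
  [[0,0,-18],[0,0,0]],
  [[0,0,-12],[0,0,0]],
  [[0,0,-7],[0,0,0]],
  [[0,0,-4],[0,0,0]],
  [[0,0,-2],[0,0,0]],
  [[0,0,0],[0,0,0]],
  [[0,0,0],[0,0,0]],
  [[0,0,0],[0,0,0]],
])

```text
clock: 26.25
eef_pos: [0.4556, -0.3387, 0.0359]
ee_rot: [-3.137, -0.099, 3.097]
wrist_force: [0.8, 0.4, -0.8]
grip_width: 0.605
```

>>> step_arm([
  [[0,0,-1],[0,0,0]],
  [[0,0,-1],[0,0,0]],
  [[0,0,-1],[0,0,0]],
  [[0,0,-1],[0,0,0]],
  [[0,0,-1],[0,0,0]],
  [[0,0,-1],[0,0,0]],
  [[0,0,0],[0,0,0]],
  [[0,0,0],[0,0,0]],
])

```text
clock: 27.05
eef_pos: [0.4552, -0.3384, 0.0293]
ee_rot: [-3.137, -0.1, 3.098]
wrist_force: [-0.2, 0.1, 0.1]
grip_width: 0.602
```

>>> step_arm([
  [[0,0,-1],[0,0,0]],
  [[0,0,0],[0,0,0]],
  [[0,0,-1],[0,0,0]],
  [[0,0,0],[0,0,0]],
  [[0,0,0],[0,0,0]],
])

```text
clock: 27.55
eef_pos: [0.4553, -0.3384, 0.0276]
ee_rot: [-3.137, -0.1, 3.098]
wrist_force: [-0.7, 1.2, 2.6]
grip_width: 0.606
```

Run:
```python
from h import *
i,d=arm.camera('wrist');save('w12',i)
i,d=arm.camera('scene');save('s12',i[120:220,130:280],5)
```

```text
(no output)
```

View pics/s12.png

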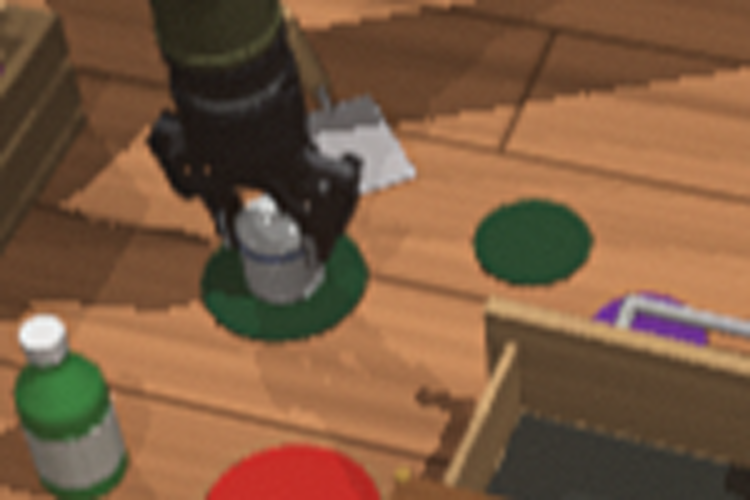

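View pics/w12.png

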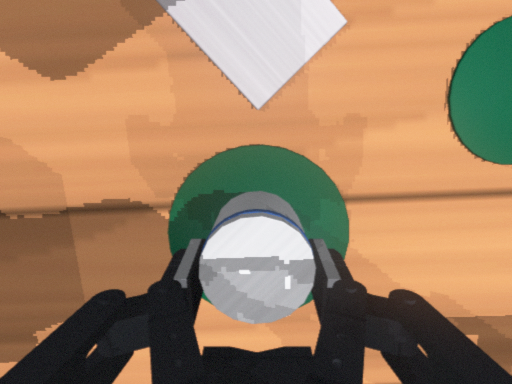

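The wrist force has risen to 2.6 N at the predicted height, so the beaker stands centred on the mat. I release gently.

>>> step_arm([
  [[0,0,0],[0,0,0]],
  [[0,0,0],[0,0,0]],
  [[0,0,0],[0,0,0]],
], fingers=-0.4)

```text
clock: 27.95
eef_pos: [0.4551, -0.3383, 0.0271]
ee_rot: [-3.137, -0.1, 3.098]
wrist_force: [-0.4, -0.4, 0.8]
grip_width: 0.7
```

>>> step_arm([
  [[0,0,0],[0,0,0]],
  [[0,0,0],[0,0,0]],
  [[0,0,0],[0,0,0]],
  [[0,0,0],[0,0,0]],
  [[0,0,8],[0,0,0]],
  [[0,0,15],[0,0,0]],
  [[0,0,25],[0,0,0]],
  [[0,0,35],[0,0,0]],
  [[0,0,40],[0,0,0]],
  [[0,0,40],[0,0,0]],
  [[0,0,40],[0,0,0]],
  [[-30,20,10],[0,0,0]],
  [[-30,20,10],[0,0,0]],
  [[-30,20,0],[0,0,0]],
  [[0,0,0],[0,0,0]],
  [[0,0,0],[0,0,0]],
], fingers=-1)

```text
clock: 29.55
eef_pos: [0.3649, -0.2782, 0.2512]
ee_rot: [-3.136, -0.098, 3.097]
wrist_force: [0.9, 0.7, 0.3]
grip_width: 0.998
```

Run:
```python
from h import *
s=arm.state();print(s['eef_pos'],s['wrist_force'],s['clock'])
i,d=arm.camera('scene');save('s13',i,1.5);C=cloud('scene',d)
for t in ['cover','cup','mat','drawer_handle','bolt_knob','jar','mug','paint_green_b','knife','paint_blue_b','eraser']:
    print(t,[(toworld('scene',r['location']).round(3),round(r['confidence'],2)) for r in arm.pinpoint('scene',t)][:3])
i,d=arm.camera('wrist');save('w13',i);W=wristcloud(d)
for C in (C,W):
  m=(abs(C[...,2]-.055)<.006)&(abs(C[...,0]-.453)<.05)&(abs(C[...,1]+.338)<.05);q=C[m]
  print(len(q), cv2.minEnclosingCircle((q[:,:2]*1000).astype(np.float32)) if len(q) else 0, np.median(q,0))
  if len(q)>20: print('top slopes',np.linalg.lstsq(np.c_[q[:,:2],np.ones(len(q))],q[:,2],rcond=None)[0])
```

```text
[ 0.3649338  -0.27820565  0.25122446] [0.851348   0.74137713 0.2944077 ] 29.55
cover [(array([ 0.455, -0.341,  0.005]), 0.73)]
cup [(array([0.599, 0.041, 0.021]), 0.49)]
mat [(array([ 0.379, -0.189, -0.   ]), 0.85), (array([ 0.637, -0.264, -0.   ]), 0.79), (array([ 0.46 , -0.337, -0.001]), 0.68)]
drawer_handle [(array([ 0.479, -0.046,  0.078]), 0.74)]
bolt_knob [(array([0.68 , 0.116, 0.163]), 0.48)]
jar [(array([0.465, 0.368, 0.001]), 0.88), (array([ 0.484, -0.046,  0.077]), 0.22)]
mug [(array([ 0.644,  0.397, -0.001]), 0.8)]
paint_green_b [(array([ 0.634, -0.396, -0.001]), 0.64)]
knife [(array([ 0.283, -0.377, -0.004]), 0.78), (array([0.769, 0.084, 0.106]), 0.49)]
paint_blue_b [(array([ 0.784, -0.112,  0.112]), 0.64)]
eraser [(array([0.769, 0.085, 0.105]), 0.62)]
160 ((452.954345703125, -335.01751708984375), 28.815170288085938) [ 0.45425009 -0.33680297  0.05356027]
top slopes [-0.00189952  0.00687837  0.05674479]
1358 ((452.2881774902344, -339.6669006347656), 26.101808547973633) [ 0.45099979 -0.33938879  0.05430564]
top slopes [ 0.01230389 -0.00517617  0.04689695]
```

View pics/s13.png

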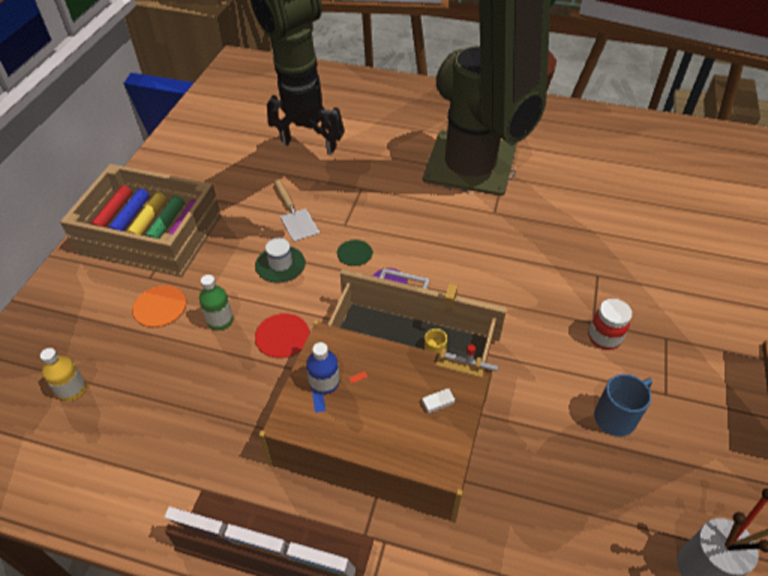

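View pics/w13.png

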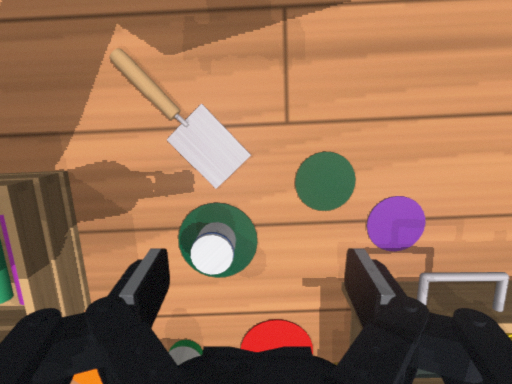

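The final pictures show the beaker upright on the large green mat (scene (278,255)), the yellow cup standing in the open drawer (436,340), the bolt drawn (470,350), and the bystanders where they were. I hand in.

```bash
python3 -c "
from bench import arm
print(arm.hand_in())"
```

```text
the job is handed in; nothing more can be done
None
```

I drew the bolt to its stop, pulled the drawer out to its end stop, and lifted the beaker straight up off the yellow cup. I then set the beaker mouth down on the larger dark green mat, let go and moved the arm clear. The job was handed in at about 30 s of the 72 s allowed; hand-in reports no verdict.

**Last checks:**
- **Beaker:** its centre measured about (0.453, -0.338) and the mat's about (0.453 to 0.460, -0.337), so it is within about 8 mm. Its top was level to within about 0.01 rad.
- **Cup:** it stands upright on the drawer floor, with its underside at about 0.021 m.
- **Drawer and bolt:** the drawer is about 0.13 m out. The knob moved about 27 mm, to the stop.
- **Bystanders:** all measured within about 5 mm of where they started.

**Disagreement:** the knob's top measured about 0.163 m above the table, against 0.153 m in the description. This did not affect the job.

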